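# Dock the lick board and hold its locking pin through both bushings

## Task

Slide the lick board flat along the bench, without lifting it, into the feeding station until it is fully home against the end stop. Then take the longer of the two pins from the wooden stand and lower it, handle up, through the station's upper bushing and on into the board's bushing below. Finish while still holding the pin upright there, its tip more than half way down the board's bushing but clear of the bench, the board still home; leave the shorter pin and the jar, bowl and spatula alone.

Things in the scene. Friction and masses are not known exactly. Their poses are not given: they have to be found in the camera images.
- station: Fixed steel dock. Origin: on the bench, on the vertical axis of its upper bushing; z up; x is the direction the board slides in. Two guide rails 14 mm high, 123 mm apart inside (y = +-61.5 mm), run from x = -70 to the stop at +30 mm. A column 50 mm wide, 92 mm high, stands behind the stop, to x = 80 mm; a 30 mm wide arm from it carries the bushing.
- station_mouth (a point): Middle of the dock's open end, on the bench, at x = -117 mm of the station. The rails flare outwards from 123 mm apart at x = -70 mm to about 155 mm here. The floor of the dock is the bench itself with a flush dark area, so the board never has to climb.
- station_stop (a point): Middle of the end stop's face, on the bench, at x = +30 mm of the station. The stop is 14 mm high; the board's leading edge lies against it when home.
- upper_bushing (a point): Centre of the upper mouth of the station's bushing: a vertical brass tube, outer diameter 36 mm, bore 13 mm, reaching from 66 to 94 mm above the bench (this point at 94).
- board: Loose lick board, 0.3 to 0.55 kg: white plastic slab 170 (x) x 120 (y) x 12 mm lying flat, brown lattice inlays (up to 3 mm proud) along both long sides. Origin: centre of its underside; z up; +x is the leading end, at +85 mm, that goes in first. Home: leading edge on the stop, its bushing straight below the upper one, its x along the station's x.
- board_fin (a point): Top centre of the board's grip fin: upright white plate 50 mm long (along the board's x), 14 mm thick, from the slab to 60 mm above the bench (this point); at x = -40 mm, y = 0 of the board.
- board_bushing (a point): Centre of the upper mouth of the board's bushing, at x = +55 mm, y = 0 of the board: a vertical brass tube, outer diameter 36 mm, standing on the slab, its top (this point) 45 mm above the bench. Its 14 mm bore goes on down through the slab to the bench.
- stand: Fixed dark wood block 130 (x) x 50 (y) x 50 mm. Origin: centre of its underside; z up. Two vertical through holes 11.4 mm in diameter at x = +-40 mm, y = 0; one pin stands in each, on the bench; which pin is in which hole varies.
- pin: The longer pin, 150 mm overall, 0.07 to 0.12 kg: steel shaft 10 mm in diameter, 110 mm long, its lowest 7 mm tapering to a 6 mm flat tip; on top a round black handle, 18 mm in diameter, 40 mm long. Origin: centre of the tip; z along the shaft to the handle. It stands upright and loose in the stand, tip on the bench, its handle 110 to 150 mm up.
- short_pin: The shorter pin, 100 mm overall, like the other but with a shaft of 60 mm: too short to span both bushings. Origin: centre of the tip. It stays in the stand.
- jar: Bystander: amber jar with a cap, 72 mm in diameter, 110 mm high. Origin: centre of its underside.
- bowl: Bystander: steel bowl, 130 mm across, 50 mm high. Origin: centre of its underside.
- spatula: Bystander: spatula 240 mm long lying along its x, blade to +x. Origin: its middle, on the bench.

How it is judged (in metres and radians):
On the way, in this order (a step that is already met when the one before it is completed fails the run):
1. the lick board has been slid home against the station's stop (horizontal distance between board_bushing and upper_bushing below 0.004 m and angle between the x axis of board and the x axis of station, either way round below 0.05 rad), for 0.2 s.
2. with the board home, the tip of the longer pin is inside the upper bushing (all of step 1 and horizontal distance between pin and upper_bushing below 0.006 m and height (world z) of pin below 0.085 m).
At the end, for the whole second after the job is handed in: The board is home (its bushing within 4 mm of below the upper bushing, straight within 0.05 rad); the longer pin stands in both bushings, upright within 0.1 rad, its tip inside the board's bore between 2 and 30 mm above the bench, still, and gripped by the fingers (more than 1 N) (all of step 1 and horizontal distance between pin and upper_bushing below 0.008 m and horizontal distance between pin and board_bushing below 0.006 m and height (world z) of pin between 0.002 and 0.03 m and angle between pin's own z axis and vertical below 0.1 rad and contact force between the fingers and pin above 1 N and linear speed of pin below 0.02 m/s); the arm keeps its last pose, push and grip.
It fails at once if the board is lifted (more than 12 mm) or tipped instead of slid (height (world z) of board above 0.012 m or angle between board's own z axis and vertical above 0.15 rad).
It fails at once if the shorter pin is knocked or taken out (moved more than 30 mm) (distance of short_pin from where it was at the start of the episode above 0.03 m).
It fails at once if the jar is knocked or shoved more than 30 mm (distance of jar from where it was at the start of the episode above 0.03 m).
It fails at once if the bowl is knocked or shoved more than 30 mm (distance of bowl from where it was at the start of the episode above 0.03 m).
It fails at once if the spatula is knocked or shoved more than 30 mm (distance of spatula from where it was at the start of the episode above 0.03 m).
It also fails if it takes over 70 s, if anything falls off the work surface, if the arm or the gripper's body presses on something with over 40 N, if the wrist force passes 120 N, or if a joint passes its speed limit or range.

## Robot

A 6-joint arm with a two-finger parallel gripper is mounted at the origin on the work surface. World frame = base frame: x ahead of the robot, y to its left, z up, the work surface at z = 0. Lengths are in m, angles in degrees, forces in N, time in s.
With the tool pointing down it reaches from about 0.375 to 0.9 m from the base axis. Payload 3.1 kg.
Tool frame: the origin (TCP) lies on the centre line of the jaws, within the pads' length; the fingertips stand 22 mm ahead of it and the grasp point (between the pads) lies 3 mm ahead of it; y points along the fingers, z is the direction in which the jaws open and shut, and the axes are right-handed (so a half turn about y gives the same grasp; the last joint's range is limited). The gripper opens to 87 mm and grips with 3 to 60 N. Pads are 19 mm wide; open, the fingers measure 117 mm over their backs; the gripper's body (75 mm by 190 mm) begins 51 mm behind the grasp point.
Start: joints at [-85.858, 30.224, 82.088, -0, 67.689, -10.227], TCP at [0.155, -0.605, 0.245] pointing down, gripper open.
Joint ranges: [-176.69, 176.69], [-43.24, 126.21], [12.49, 139.97], [-82, 262], [0, 151.66], [-163.58, 163.58]. Speed limits (degrees/s): [159.86, 159.86, 180, 180, 180, 180].

## Interface

Orientations are given as a 3x3 rotation matrix whose columns are the frame's x, y, z axes.
In Python, from rig import bot gives the robot as it stands.
- The arm moves only by the tool jog_arm, never from a script. Its argument "motion" is one flat list of numbers, 6 for each row, row after row: the shift along the tool's x, y, z in mm, then the turn, a rotation vector about the tool's x, y, z in degrees. A call has 1 to 20 rows; each row is the pose to reach, as a shift and turn from the pose commanded when the call began, along the tool's axes at that moment; what a row does not reach only later rows make up. A row lasts 1/8 s, in which the tool goes at most 62.5 mm and 10.7 degrees, less where a joint would pass 70% of its speed; a pose out of reach is approached as far as the arm can. A call with a gripper value outside its range is refused whole. "gripper" is the opening, from 0 (shut) to 1 (fully open), set as the call begins (left out, the last holds). The fingers move at their own pace and stop on an object; the grip force is fixed at half the most. Time passes only in rows, so rows that repeat a pose let the fingers close. It gives the time, the measured TCP pose, the force and the opening at its end, in the units of the state.
- bot.read_state(): the state, without advancing time (a new reading comes with each control period).
- bot.capture(name): name is "scene" or "side" or "wrist"; returns (picture, depth): 420x560x3 uint8, red, green, blue; 420x560 float32, m along the optical axis (not along the pixel's ray), 0 where there is no reading.
- bot.get_calibration(name): a dict with "mtx" (3x3 intrinsics, pixels), "pose" (4x4, takes a point from camera to world coordinates); the wrist camera has in their place "hand_eye" (4x4, takes a point from camera to tool coordinates, whose origin is the TCP and whose axes are the tool frame's). Camera axes: x right, y up, looking along -z (the intrinsics and any distortion apply to the point x, -y, -z); pixel columns grow to the right and rows downward; lengths in m; the calibration is good to about 2 mm. A picture is of the moment at which its call begins: read the wrist's pose just before it. get_calibration takes no time and is no camera call.
- bot.hand_in(): hands the job in, once; it reports no verdict.
The state is a dict: "time_s": time; "joint_positions": joint angles; "qvel": joint speeds; "tau": joint torques, N m; "position": TCP position; "tcp_rot": TCP orientation; "force": force on the tool from outside, world axes, zero at the start; "moment": the same for the moment, N m; "opening": opening from 0.0 (shut) to 1.0 (fully open).
Only numpy, scipy, OpenCV 4.12 (cv2) and the standard library are available. Lean on these libraries where they do the work, as an engineer would, in place of code of your own. Each camera call takes 0.05 s, during which the arm holds its last target.

## Working session

There is one attempt and no reset: what is moved stays moved. The work goes in short steps, Python scripts to look and compute and a tool call to move; the robot and the scene stay as the last step left them, time stands still between calls to the robot, and variables do not carry over. Pictures are saved under pics/ and viewed, and the job is handed in when it is done.

Besides the shell and the picture viewer there is one more tool, called by a JSON object that holds its "api" and its "payload", one argument or row to a line. jog_arm: Moves the arm, as the interface text tells. Its arguments: {"type":"object","properties":{"motion":{"type":"array","items":{"type":"number"}},"gripper":{"type":"number"}},"required":["motion"]}

```bash
ls; mkdir -p pics; python3 - <<'E'
from rig import bot
import cv2,numpy as np
s=bot.read_state();print(s)
for n in ["scene","side","wrist"]:
    p,d=bot.capture(n);cv2.imwrite(f"pics/{n}0.png",p[:,:,::-1]);np.save(f"pics/{n}0.npy",d)
    print(n,bot.get_calibration(n))
E
```

```text
pics
{'time_s': 0.0, 'joint_positions': array([-8.58598878e+01,  3.02796742e+01,  8.21576387e+01, -1.63341640e-03,
        6.76891276e+01, -1.02287259e+01]), 'qvel': array([-0.01354898,  0.05118699, -0.01810615,  0.0386454 , -0.11285722,
       -0.00023741]), 'tau': array([-1.63658209e-03, -4.40044284e+01, -1.76590115e+01,  6.32185838e-02,
        5.81821008e-02, -1.62730912e-04]), 'position': array([ 0.1550567 , -0.6047388 ,  0.24355704]), 'tcp_rot': array([[-9.68715616e-01, -1.85626997e-04,  2.48173370e-01],
       [-2.48173169e-01,  2.19913740e-03, -9.68713189e-01],
       [-3.65948019e-04, -9.99997565e-01, -2.17640638e-03]]), 'force': array([ 0.25370887, -0.57158222,  0.74680412]), 'moment': array([ 0.00443199,  0.00649892, -0.01875705]), 'opening': 0.9996251886265453}
scene {'mtx': array([[421.84931583,   0.        , 282.07179763],
       [  0.        , 421.84931583, 207.32310018],
       [  0.        ,   0.        ,   1.        ]]), 'pose': array([[ 0.73982577, -0.51715721,  0.43035596,  1.04244314],
       [ 0.67262076,  0.55382586, -0.4907731 , -0.59912572],
       [ 0.015464
[... 351 characters left out ...]
[-0.13617838, -0.58072842,  0.80262691,  0.76680218],
       [ 0.00450818,  0.80980258,  0.58668515,  0.64578585],
       [ 0.        ,  0.        ,  0.        ,  1.        ]])}
wrist {'mtx': array([[292.14850842,   0.        , 277.93413509],
       [  0.        , 292.14850842, 207.13299325],
       [  0.        ,   0.        ,   1.        ]]), 'hand_eye': array([[-1.59736887e-04, -9.63957261e-01, -2.66057087e-01,
        -7.27873659e-02],
       [-1.13805491e-03,  2.66057094e-01, -9.63956601e-01,
        -1.40607846e-01],
       [ 9.99999340e-01,  1.48808148e-04, -1.13953543e-03,
         5.80172528e-04],
       [ 0.00000000e+00,  0.00000000e+00,  0.00000000e+00,
         1.00000000e+00]])}
```

View pics/scene0.png

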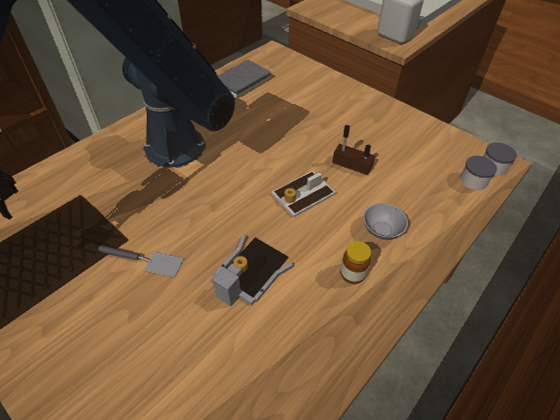

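View pics/side0.png

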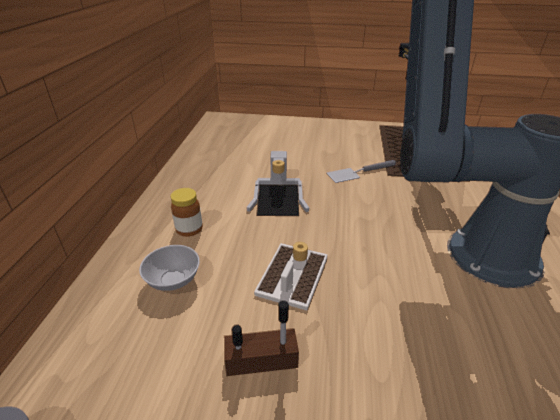

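View pics/wrist0.png

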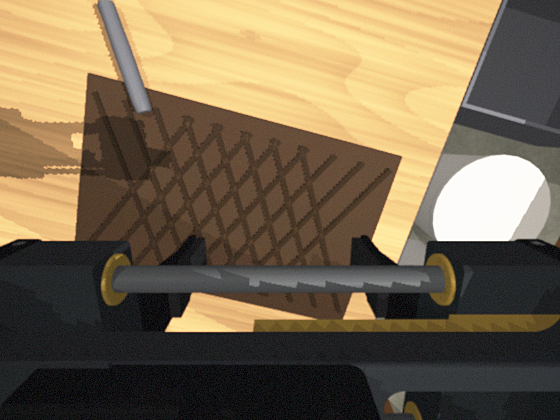

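The scene view shows the board at about (303,193), the stand at (354,158) with the long pin at (346,130), and the station at (250,270). The side view shows the same layout. Next I'll enlarge these areas to measure them.

```bash
cat > h.py <<'E'
from rig import bot
import cv2,numpy as np
def ray(n,uv,state=None):
    c=bot.get_calibration(n);M=c['mtx']
    if n=='wrist':
        T=np.eye(4);T[:3,:3]=state['tcp_rot'];T[:3,3]=state['position'];P=T@c['hand_eye']
    else: P=c['pose']
    uv=np.atleast_2d(np.array(uv,float))
    d=np.c_[(uv[:,0]-M[0,2])/M[0,0],-(uv[:,1]-M[1,2])/M[1,1],-np.ones(len(uv))]
    return P[:3,3],d@P[:3,:3].T
def plane(n,uv,z,state=None):
    o,d=ray(n,uv,state);return o+d*((z-o[2])/d[:,2])[:,None]
def pts(n,depth,state=None):
    v,u=np.mgrid[:depth.shape[0],:depth.shape[1]]
    o,d=ray(n,np.c_[u.ravel(),v.ravel()],state)
    return (o+d*depth.ravel()[:,None]).reshape(*depth.shape,3)
def tri(n1,uv1,n2,uv2,s1=None,s2=None):
    o1,d1=ray(n1,uv1,s1);o2,d2=ray(n2,uv2,s2);d1=d1[0];d2=d2[0]
    A=np.c_[d1,-d2];t=np.linalg.lstsq(A,o2-o1,rcond=None)[0]
    a=o1+t[0]*d1;b=o2+t[1]*d2
    return (a+b)/2,np.linalg.norm(a-b)
def snap(n,tag):
    s=bot.read_state();p,d=bot.capture(n);cv2.imwrite(f"pics/{n}{tag}.png",p[:,:,::-1]);np.save(f"pics/{n}{tag}.npy",d)
    return s,p,d
def crop(n,tag,x0,y0,w,h,k):
    p=cv2.imread(f"pics/{n}{tag}.png")[y0:y0+h,x0:x0+w]
    cv2.imwrite(f"pics/{n}{tag}_c{x0}_{y0}.png",cv2.resize(p,None,fx=k,fy=k,interpolation=cv2.INTER_CUBIC))
E
python3 - <<'E'
from h import *
crop('scene','0',200,110,190,200,3) if 0 else crop('scene','0',205,115,185,195,3)
crop('side','0',215,140,120,240,2.5)
for n,uv in [('scene',[(303,193),(290,190),(346,128),(367,148),(240,262),(225,275),(356,250),(386,220)]),('side',[(300,247),(283,303),(237,330),(278,166),(184,196),(172,270)])]:
    P=pts(n,np.load(f'pics/{n}0.npy'))
    for u,v in uv: print(n,u,v,P[v,u].round(3))
E
```

```text
scene 303 193 [0.488 0.132 0.012]
scene 290 190 [0.469 0.09  0.045]
scene 346 128 [0.479 0.345 0.145]
scene 367 148 [0.558 0.364 0.095]
scene 240 262 [ 0.565 -0.215  0.081]
scene 225 275 [ 0.572 -0.272  0.093]
scene 356 250 [0.772 0.003 0.108]
scene 386 220 [0.744 0.222 0.009]
side 300 247 [0.472 0.077 0.033]
side 283 303 [0.477 0.349 0.15 ]
side 237 330 [0.552 0.374 0.098]
side 278 166 [ 0.565 -0.204  0.089]
side 184 196 [0.769 0.015 0.11 ]
side 172 270 [0.76  0.167 0.006]
```

View pics/scene0_c205_115.png

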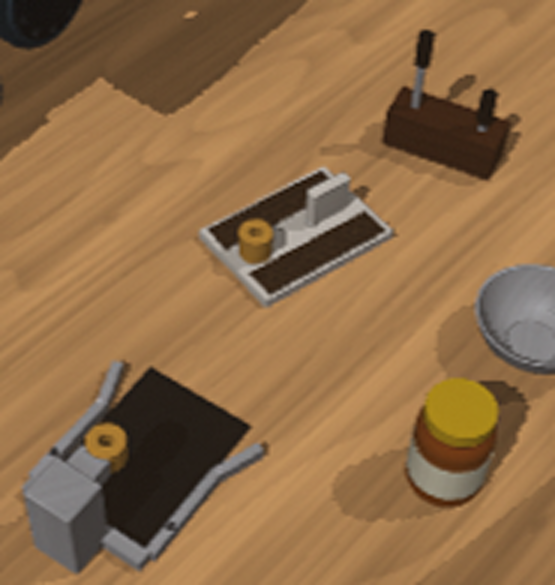

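View pics/side0_c215_140.png

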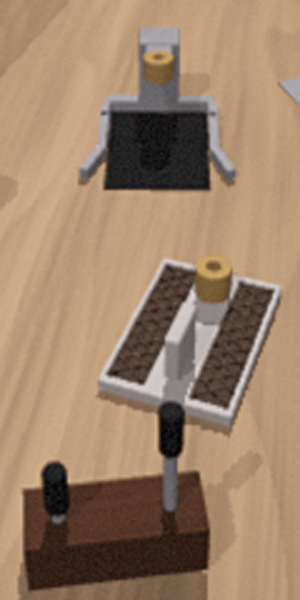

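```bash
python3 - <<'E'
from h import *
for n in ['scene','side']:
    p=cv2.imread(f'pics/{n}0.png');P=pts(n,np.load(f'pics/{n}0.npy'))
    hsv=cv2.cvtColor(p,cv2.COLOR_BGR2HSV)
    brass=cv2.inRange(hsv,(12,130,70),(30,255,255))
    for nm,lo,hi,c,z in [('up',.089,.1,(.565,-.205),.094),('bb',.038,.052,(.468,.085),.045)]:
        m=(brass>0)&(P[...,2]>lo)&(P[...,2]<hi)&(np.hypot(P[...,0]-c[0],P[...,1]-c[1])<.05)
        v,u=np.nonzero(m)
        if len(u)>5:
            h=cv2.convexHull(np.c_[u,v].astype(np.float32))
            q=plane(n,np.c_[u,v],z);(cx,cy),r=cv2.minEnclosingCircle(q[:,:2].astype(np.float32))
            print(n,nm,len(u),'px',u.mean(),v.mean(),'plane mean',q[:,:2].mean(0).round(4),'circ',cx,cy,r,'z',P[m][:,2].mean())
    # white slab
    w=(hsv[...,1]<50)&(hsv[...,2]>90)
    m=w&(np.hypot(P[...,0]-.48,P[...,1]-.13)<.13)&(P[...,2]<.03)&(P[...,2]>.003)
    cl=cv2.morphologyEx(m.astype(np.uint8)*255,cv2.MORPH_CLOSE,np.ones((15,15)))
    cs,_=cv2.findContours(cl,cv2.RETR_EXTERNAL,cv2.CHAIN_APPROX_NONE);c=max(cs,key=cv2.contourArea)
    q=plane(n,c[:,0],.012)[:,:2]
    print('slab',cv2.minAreaRect((q*1000).astype(np.float32)))
    # black handles
    k=hsv[...,2]<45
    for nm,lo,c in [('long',.112,(.48,.347)),('short',.065,(.555,.369))]:
        m=k&(P[...,2]>lo)&(np.hypot(P[...,0]-c[0],P[...,1]-c[1])<.04)
        print(n,nm,m.sum(),np.median(P[m],0).round(4),P[m][:,2].max(), np.argwhere(m).mean(0))
    # fin
    m=w&(P[...,2]>.04)&(P[...,2]<.066)&(np.hypot(P[...,0]-.5,P[...,1]-.17)<.06)
    q=P[m];
    if m.sum()>5:
        print(n,'fin',m.sum(),q.mean(0).round(4),cv2.fitLine(q[:,:2].astype(np.float32),cv2.DIST_L2,0,.01,.01).ravel())
    # dark floor
    m=(hsv[...,2]<60)&(np.abs(P[...,2])<.008)&(np.hypot(P[...,0]-.565,P[...,1]+.17)<.12)
    cs,_=cv2.findContours(m.astype(np.uint8)*255,cv2.RETR_EXTERNAL,cv2.CHAIN_APPROX_NONE);c=max(cs,key=cv2.contourArea)
    q=plane(n,c[:,0],0)[:,:2];print('floor',cv2.minAreaRect((q*1000).astype(np.float32)))
    # column top
    m=(hsv[...,1]<60)&(np.abs(P[...,2]-.092)<.008)&(np.hypot(P[...,0]-.565,P[...,1]+.26)<.08)
    cs,_=cv2.findContours(m.astype(np.uint8)*255,cv2.RETR_EXTERNAL,cv2.CHAIN_APPROX_NONE);c=max(cs,key=cv2.contourArea)
    q=plane(n,c[:,0],.092)[:,:2];print('col',cv2.minAreaRect((q*1000).astype(np.float32)))
E
```

```text
scene up 114 px 240.14912280701753 261.6140350877193 plane mean [ 0.5714 -0.2193] circ 0.5717162489891052 -0.21846041083335876 0.018152404576539993 z 0.09320926514290784
scene bb 80 px 290.15 192.45 plane mean [0.4762 0.0828] circ 0.47601649165153503 0.0828089714050293 0.019915802404284477 z 0.04343381704809514
slab ((486.7584228515625, 135.65042114257812), (174.0068359375, 124.52021026611328), 78.65606689453125)
scene long 46 [0.4824 0.3435 0.1348] 0.15439897248644163 [130.97826087 345.95652174]
scene short 45 [0.5592 0.365  0.0819] 0.10064571114966026 [150.44444444 366.82222222]
scene fin 98 [0.4969 0.1741 0.0534] [0.23777798 0.97131956 0.49693814 0.17408612]
floor ((559.3165283203125, -161.7957763671875), (119.80477905273438, 160.62188720703125), 5.33345365524292)
col ((579.4595947265625, -266.7553405761719), (52.159793853759766, 68.10615539550781), 8.50241470336914)
side up 30 px 277.5 163.86666666666667 plane mean [ 0.5675 -0.2073] circ 0.5678120255470276 -0.2082235962152481 0.016884587705135345 z 0.09190135918664397
side bb 50 px 299.82 249.1 plane mean [0.4705 0.0972] circ 0.4702906012535095 0.09535931050777435 0.01664871722459793 z 0.0422047953545274
slab ((482.3580627441406, 143.7338409423828), (178.91885375976562, 122.51162719726562), 78.1123275756836)
side long 172 [0.4755 0.3572 0.1379] 0.1518825710838353 [311.66860465 282.98255814]
side short 160 [0.5517 0.3776 0.0885] 0.1020854709456872 [335.175  236.8375]
side fin 174 [0.4904 0.1847 0.0557] [0.22356416 0.9746892  0.49039277 0.18470481]
floor ((560.1332397460938, -163.097412109375), (119.04695892333984, 156.47239685058594), 8.171472549438477)
col ((573.9874877929688, -262.6453857421875), (48.405765533447266, 58.222816467285156), 7.304744243621826)
```

```bash
cat >> h.py <<'E'
def go(target,zang):
    """shift mm & turn deg in tool axes from measured pose, jaw axis at zang deg world, tool down"""
    s=bot.read_state();R=s['tcp_rot'];a=np.radians(zang)
    z=np.array([np.cos(a),np.sin(a),0]);y=np.array([0,0,-1.]);x=np.cross(y,z)
    from scipy.spatial.transform import Rotation as Ro
    rv=Ro.from_matrix(R.T@np.c_[x,y,z]).as_rotvec(degrees=True)
    return (R.T@(np.array(target)-s['position'])*1000).round(1),rv.round(2)
E
python3 - <<'E'
from h import *
print(go((.45,-.3,.30),-40));print(go((.477,.11,.28),-13))
E
```

```text
(array([-361.4,  -55.7, -222.3]), array([  0.09, -35.63,  -0.05]))
(array([-489.2,  -35. , -612.7]), array([  0.08, -62.63,  -0.07]))
```

{"api": "jog_arm", "payload": {
  "motion": [-45,-7,-28,0,-4.5,0,-90,-14,-56,0,-9,0,-135,-21,-83,0,-13.5,0,-181,-28,-111,0,-18,0,-226,-35,-139,0,-22,0,-271,-42,-167,0,-27,0,-316,-49,-195,0,-31,0,-361,-56,-222,0,-36,0,-377,-53,-271,0,-39,0,-393,-51,-320,0,-43,0,-409,-48,-369,0,-46,0,-425,-46,-418,0,-50,0,-441,-43,-466,0,-53,0,-457,-41,-515,0,-56,0,-473,-38,-564,0,-60,0,-489,-35,-613,0,-62.6,0,-489,-35,-613,0,-62.6,0,-489,-35,-613,0,-62.6,0]
}}

```text
time_s: 2.4
position: [0.4765, 0.1096, 0.2794]
tcp_rot: [[-0.225, -0.001, 0.974], [-0.974, -0.001, -0.225], [0.001, -1.0, -0.0]]
force: [0.1, -0.2, -0.6]
opening: 1.001
```

```bash
python3 - <<'E'
from h import *
s,p,d=snap('wrist','1');print(s['time_s'],s['position'],s['tcp_rot'].round(3),np.abs(s['qvel']).max())
np.savez('pics/w1.npz',position=s['position'],tcp_rot=s['tcp_rot'])
E
```

```text
2.4 [0.47646935 0.10955273 0.27935057] [[-0.225 -0.001  0.974]
 [-0.974 -0.001 -0.225]
 [ 0.001 -1.    -0.   ]] 1.7635346062602963
```

View pics/wrist1.png

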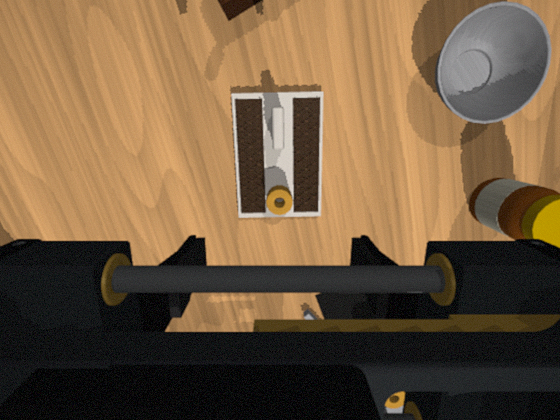

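The wrist view shows the board squarely: slab corners at about (232,93), (323,92), (321,216) and (240,217), fin at (278,128), brass bushing at (279,202).

```bash
python3 - <<'E'
from h import *
z=np.load('pics/w1.npz');s={k:z[k] for k in z}
crop('wrist','1',220,80,115,150,4)
p=cv2.imread('pics/wrist1.png');P=pts('wrist',np.load('pics/wrist1.npy'),s);hsv=cv2.cvtColor(p,cv2.COLOR_BGR2HSV)
near=np.zeros(p.shape[:2],bool);near[80:235,215:340]=1
brass=(cv2.inRange(hsv,(12,130,70),(30,255,255))>0)&near&(np.abs(P[...,2]-.045)<.006)
v,u=np.nonzero(brass);q=plane('wrist',np.c_[u,v],.045,s);print('bb',len(u),q.mean(0),cv2.minEnclosingCircle(q[:,:2].astype(np.float32)),P[brass][:,2].mean())
w=(hsv[...,1]<60)&(hsv[...,2]>100)&near
m=w&(P[...,2]>.05)&(P[...,2]<.07)
v,u=np.nonzero(m);q=plane('wrist',np.c_[u,v],.06,s);print('fin',len(u),q.mean(0),cv2.minAreaRect((q[:,:2]*1000).astype(np.float32)),P[m][:,2].mean())
m=w&(P[...,2]>.005)&(P[...,2]<.02)
cl=cv2.morphologyEx(m.astype(np.uint8)*255,cv2.MORPH_CLOSE,np.ones((31,31)))
cs,_=cv2.findContours(cl,cv2.RETR_EXTERNAL,cv2.CHAIN_APPROX_NONE);c=max(cs,key=cv2.contourArea)
q=plane('wrist',c[:,0],.012,s)[:,:2];print('slab',cv2.minAreaRect((q*1000).astype(np.float32)),P[m][:,2].mean())
E
```

```text
bb 443 [0.47275574 0.0860565  0.045     ] ((0.47285541892051697, 0.08584974706172943), 0.0175780076533556) 0.04533978894351918
fin 489 [0.49161411 0.17759628 0.06      ] ((491.6397399902344, 177.42422485351562), (48.49626922607422, 13.698777198791504), 78.58283233642578) 0.06013532667417515
slab ((483.3521728515625, 138.2981719970703), (170.09555053710938, 120.04876708984375), 78.13885498046875) 0.012673183760600013
```

View pics/wrist1_c220_80.png

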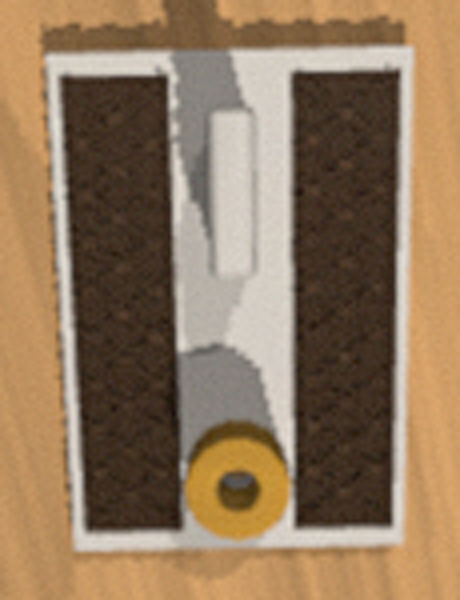

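```bash
python3 - <<'E'
from h import *
print(go((.57,-.237,.30),7))
E
```

```text
(array([315.9, -20.4, 169.2]), array([ 2.000e-02, -2.008e+01,  3.000e-02]))
```

{"api": "jog_arm", "payload": {
  "motion": [45,-3,24,0,-3,0,90,-6,48,0,-6,0,135,-9,72,0,-9,0,180,-12,96,0,-12,0,225,-15,121,0,-15,0,270,-18,145,0,-18,0,316,-20,169,0,-20,0,316,-20,169,0,-20,0,316,-20,169,0,-20,0]
}}

```text
time_s: 3.58
position: [0.5689, -0.2371, 0.2991]
tcp_rot: [[0.118, -0.001, 0.993], [-0.993, 0.001, 0.118], [-0.001, -1.0, -0.001]]
force: [-0.3, -0.2, -0.4]
opening: 0.999
```

```bash
python3 - <<'E'
from h import *
s,p,d=snap('wrist','2');print(s['time_s'],s['position'],s['tcp_rot'].round(3),np.abs(s['qvel']).max())
np.savez('pics/w2.npz',position=s['position'],tcp_rot=s['tcp_rot'])
P=pts('wrist',d,s);hsv=cv2.cvtColor(p,cv2.COLOR_RGB2HSV)
C=np.hypot(P[...,0]-.57,P[...,1]+.217)
brass=(cv2.inRange(hsv,(12,130,70),(30,255,255))>0)&(np.abs(P[...,2]-.094)<.006)&(C<.05)
v,u=np.nonzero(brass);q=plane('wrist',np.c_[u,v],.094,s);print('up',len(u),u.mean(),v.mean(),q.mean(0),cv2.minEnclosingCircle(q[:,:2].astype(np.float32)),P[brass][:,2].mean())
m=(hsv[...,2]<70)&(np.abs(P[...,2])<.008)&(C<.15)
cs,_=cv2.findContours(m.astype(np.uint8)*255,cv2.RETR_EXTERNAL,cv2.CHAIN_APPROX_NONE);c=max(cs,key=cv2.contourArea)
q=plane('wrist',c[:,0],0,s)[:,:2];print('floor',cv2.minAreaRect((q*1000).astype(np.float32)),len(q))
E
```

```text
3.575 [ 0.56888328 -0.23711231  0.29907769] [[ 0.118 -0.001  0.993]
 [-0.993  0.001  0.118]
 [-0.001 -1.    -0.001]] 1.8620648525414503
up 599 279.85475792988314 173.05008347245408 [ 0.56893474 -0.2183784   0.094     ] ((0.5689921975135803, -0.21887964010238647), 0.017847679555416107) 0.09440982122886026
floor ((561.940673828125, -165.38412475585938), (121.95925903320312, 165.34359741210938), 7.82373571395874) 435
```

View pics/wrist2.png

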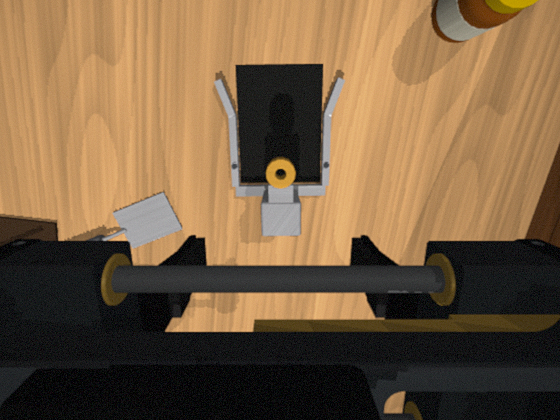

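```bash
python3 - <<'E'
from h import *
z=np.load('pics/w2.npz');s={k:z[k] for k in z}
p=cv2.imread('pics/wrist2.png');hsv=cv2.cvtColor(p,cv2.COLOR_BGR2HSV)
g=p.max(2)
L=[];Rr=[];T=[]
for r in range(75,160):
    row=g[r]<70
    # edges of dark floor: scan out from 245 / 315
    u=250
    while row[u]:u-=1
    L.append((u+.5,r))
    u=310
    while row[u]:u+=1
    Rr.append((u-.5,r))
for c in range(245,318):
    v=75
    while g[v,c]<70:v-=1
    T.append((c,v+.5))
for nm,e in (('L',L),('R',Rr),('T',T)):
    q=plane('wrist',e,0,s)[:,:2]*1000
    for sl in (slice(0,len(q)//2),slice(len(q)//2,None),slice(None)):
        l=cv2.fitLine(q[sl].astype(np.float32),cv2.DIST_HUBER,0,.01,.01).ravel();print(nm,np.degrees(np.arctan2(l[1],l[0])).round(2),l[2:].round(1))
# column top
P=pts('wrist',np.load('pics/wrist2.npy'),s)
m=(hsv[...,1]<70)&(np.abs(P[...,2]-.092)<.005);m[:180]=0;m[240:]=0;m[:,:255]=0;m[:,305:]=0
v,u=np.nonzero(m);q=plane('wrist',np.c_[u,v],.092,s)[:,:2]*1000
print(cv2.minAreaRect(q.astype(np.float32)))
print(go((.4916,.1775,.30),-11.7))
E
```

```text
L -82.99 [ 497.7 -130.7]
L -82.92 [ 504.5 -183.7]
L -82.78 [ 501.4 -159.6]
R -80.92 [ 615.9 -113.7]
R -80.98 [ 623.4 -169.4]
R -82.07 [ 622.2 -160.3]
T 6.8 [525.5 -86.9]
T 8.76 [570.4 -81.3]
T 6.8 [536.  -85.6]
((575.6406860351562, -264.5822448730469), (48.88885498046875, 65.80850219726562), 5.921839714050293)
(array([-4.20e+02, -2.00e-01, -2.72e+01]), array([ 0.08, 18.58, -0.07]))
```

{"api": "jog_arm", "payload": {
  "motion": [-53,0,-4,0,2.5,0,-105,0,-7,0,5,0,-158,0,-10,0,7.5,0,-210,0,-14,0,10,0,-263,0,-17,0,12,0,-315,0,-20,0,14,0,-368,0,-24,0,16,0,-420,0,-27,0,18.6,0,-420,60,-27,0,18.6,0,-420,120,-27,0,18.6,0,-420,180,-27,0,18.6,0,-420,180,-27,0,18.6,0,-420,180,-27,0,18.6,0]
}}

```text
time_s: 5.25
position: [0.4931, 0.178, 0.1214]
tcp_rot: [[-0.201, 0.003, 0.98], [-0.98, 0.0, -0.201], [-0.001, -1.0, 0.003]]
force: [-0.2, 1.5, 0.7]
opening: 0.997
```

```bash
python3 - <<'E'
from h import *
s=bot.read_state();print(s['time_s'],s['position'],s['tcp_rot'].round(3))
print(go((.4916,.1775,.043),-11.7))
E
```

```text
5.25 [0.49310323 0.17798886 0.12138659] [[-0.201  0.003  0.98 ]
 [-0.98   0.    -0.201]
 [-0.001 -1.     0.003]]
(array([ 0.9, 78.4, -1.6]), array([-0.14,  0.11, -0.05]))
```

{"api": "jog_arm", "payload": {
  "motion": [1,40,-1,0,0,0,1,70,-1.5,0,0,0,1,78,-1.5,0,0,0,1,78,-1.5,0,0,0]
}}

```text
time_s: 5.75
position: [0.4922, 0.177, 0.0436]
tcp_rot: [[-0.202, 0.004, 0.979], [-0.979, 0.001, -0.202], [-0.001, -1.0, 0.004]]
force: [-1.3, -0.0, -0.4]
opening: 1.004
```

{"api": "jog_arm", "payload": {
  "motion": [0,0,0,0,0,0,0,0,0,0,0,0,0,0,0,0,0,0,0,0,0,0,0,0,0,0,0,0,0,0,0,0,0,0,0,0],
  "gripper": 0
}}

```text
time_s: 6.5
position: [0.4906, 0.1767, 0.0414]
tcp_rot: [[-0.202, -0.0, 0.979], [-0.979, -0.0, -0.202], [0.0, -1.0, -0.0]]
force: [-0.4, 0.6, -0.1]
opening: 0.4
```

```bash
python3 - <<'E'
from h import *
s,p,d=snap('wrist','3');print(s['time_s'],s['position'],s['tcp_rot'].round(3),s['force'],s['opening'])
h=np.array([np.cos(np.radians(-82.5)),np.sin(np.radians(-82.5)),0])
home=np.array([.569,-.2187,0])-.095*h
print(home)
for b in (.13,.08,.0): print(b,go(home-b*h+[0,0,s['position'][2]],7.5))
E
```

```text
6.5 [0.49058263 0.17670831 0.04144378] [[-0.202 -0.     0.979]
 [-0.979 -0.    -0.202]
 [ 0.    -1.    -0.   ]] [-0.41700282  0.59987022 -0.11700965] 0.40047326144440765
[ 0.55660001 -0.12451274  0.        ]
0.13 (array([158.9,   0. ,  82.8]), array([ 1.000e-02, -1.913e+01,  0.000e+00]))
0.08 (array([206.2,   0. ,  99.1]), array([ 1.000e-02, -1.913e+01,  0.000e+00]))
0.0 (array([281.7,   0. , 125.4]), array([ 1.000e-02, -1.913e+01,  0.000e+00]))
```

View pics/wrist3.png

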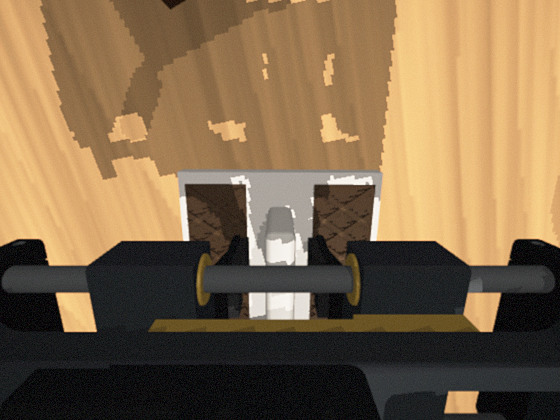

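{"api": "jog_arm", "payload": {
  "motion": [0,0,0,0,0,0,0,0,0,0,0,0,0,0,0,0,0,0,0,0,0,0,0,0]
}}

```text
time_s: 7.05
position: [0.4909, 0.1767, 0.0415]
tcp_rot: [[-0.202, 0.0, 0.979], [-0.979, 0.0, -0.202], [-0.0, -1.0, 0.0]]
force: [1.0, 0.3, -1.3]
opening: 0.16
```

{"api": "jog_arm", "payload": {
  "motion": [0,0,0,0,0,0,0,0,0,0,0,0]
}}

```text
time_s: 7.3
position: [0.4908, 0.1767, 0.0415]
tcp_rot: [[-0.202, 0.0, 0.979], [-0.979, 0.0, -0.202], [-0.0, -1.0, 0.0]]
force: [0.5, 0.5, -1.3]
opening: 0.16
```

{"api": "jog_arm", "payload": {
  "motion": [13,0,7,0,-2,0,26,0,15,0,-4,0,39,0,22,0,-6,0,52,0,29,0,-8,0,65,0,37,0,-10,0,78,0,44,0,-12,0,91,0,51,0,-14,0,104,0,58,0,-16,0,117,0,66,0,-18,0,130,0,73,0,-19.1,0,130,0,73,0,-19.1,0,130,0,73,0,-19.1,0]
}}

```text
time_s: 8.8
position: [0.5359, 0.0348, 0.0415]
tcp_rot: [[0.13, -0.0, 0.992], [-0.992, -0.0, 0.13], [0.0, -1.0, -0.0]]
force: [-0.2, -1.8, -0.7]
opening: 0.157
```

```bash
python3 - <<'E'
from h import *
s,p,d=snap('side','4');print(s['time_s'],s['position'],s['tcp_rot'].round(3),s['force'],s['opening'])
s,p,d=snap('scene','4')
s,p,d=snap('wrist','4')
crop('side','4',215,120,120,180,3);crop('scene','4',205,115,185,195,3)
a=cv2.imread('pics/side4_c215_120.png');b=cv2.imread('pics/wrist4.png')[100:420,100:480]
H=np.zeros((540,360+380,3),np.uint8);H[:,:360]=a;H[:320,360:]=b;cv2.imwrite('pics/m4.png',H)
h=np.array([np.cos(np.radians(-82.5)),np.sin(np.radians(-82.5)),0])
home=np.array([.569,-.2187,0])-.095*h
for b in (.13,.08,.0): print(b,go(home-b*h+[0,0,s['position'][2]],7.5))
E
```

```text
8.8 [0.53586646 0.03479234 0.04153824] [[ 0.13  -0.     0.992]
 [-0.992 -0.     0.13 ]
 [ 0.    -1.    -0.   ]] [-0.20219393 -1.8427372  -0.7036203 ] 0.15679814654684782
0.13 (array([31. , -0. , -0.1]), array([ 0.01, -0.01, -0.  ]))
0.08 (array([81. , -0. , -0.1]), array([ 0.01, -0.01, -0.  ]))
0.0 (array([ 1.61e+02, -0.00e+00, -1.00e-01]), array([ 0.01, -0.01, -0.  ]))
```

View pics/m4.png

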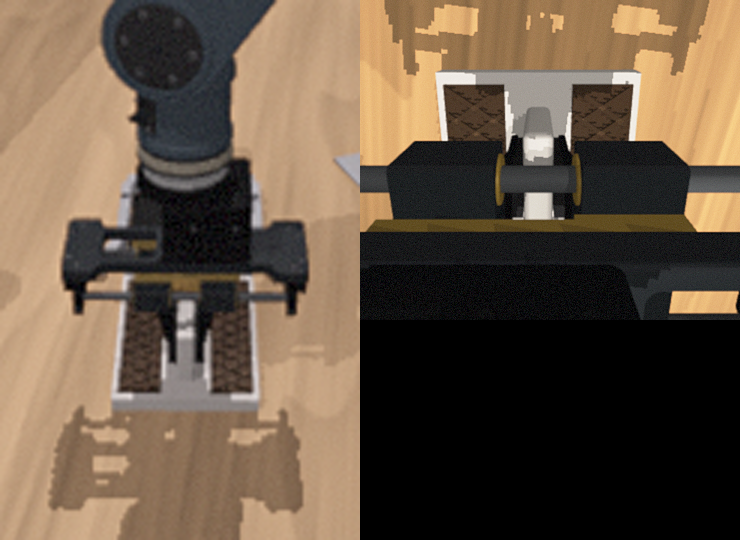

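View pics/scene4_c205_115.png

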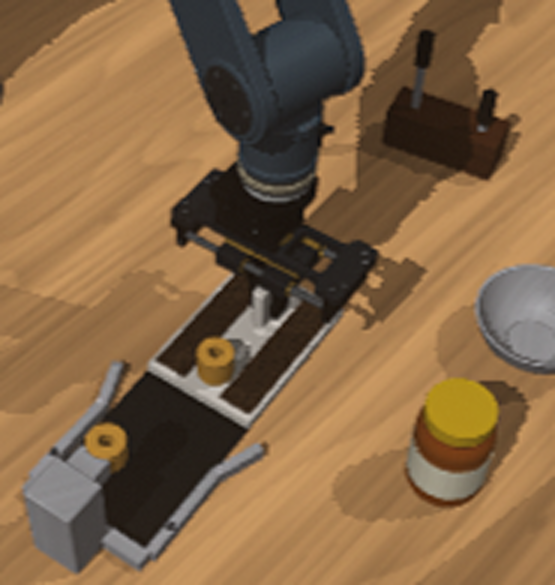

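The board is following, square to the tool and on the dock's centreline. I'll push it in and watch the force.

{"api": "jog_arm", "payload": {
  "motion": [15,0,0,0,0,0,30,0,0,0,0,0,45,0,0,0,0,0,60,0,0,0,0,0,75,0,0,0,0,0,90,0,0,0,0,0,105,0,0,0,0,0,120,0,0,0,0,0,120,0,0,0,0,0]
}}

```text
time_s: 10.07
position: [0.5523, -0.0862, 0.0415]
tcp_rot: [[0.129, 0.001, 0.992], [-0.992, -0.001, 0.129], [0.001, -1.0, 0.001]]
force: [0.6, -0.7, -1.4]
opening: 0.157
```

{"api": "jog_arm", "payload": {
  "motion": [10,0,0,0,0,0,20,0,0,0,0,0,30,0,0,0,0,0,35,0,0,0,0,0,38,0,0,0,0,0,38,0,0,0,0,0]
}}

```text
time_s: 10.82
position: [0.5566, -0.1225, 0.0415]
tcp_rot: [[0.13, 0.0, 0.991], [-0.991, -0.001, 0.13], [0.001, -1.0, 0.0]]
force: [-0.1, -1.3, -1.7]
opening: 0.164
```

{"api": "jog_arm", "payload": {
  "motion": [1,0,0,0,0,0,2,0,0,0,0,0,2,0,0,0,0,0]
}}

```text
time_s: 11.2
position: [0.5567, -0.1238, 0.0415]
tcp_rot: [[0.13, -0.0, 0.991], [-0.991, 0.0, 0.13], [-0.0, -1.0, -0.0]]
force: [-0.2, 2.2, -0.7]
opening: 0.159
```

{"api": "jog_arm", "payload": {
  "motion": [1,0,0,0,0,0,2,0,0,0,0,0,2,0,0,0,0,0]
}}

```text
time_s: 11.58
position: [0.557, -0.1261, 0.0415]
tcp_rot: [[0.13, 0.0, 0.992], [-0.992, -0.0, 0.13], [0.0, -1.0, 0.0]]
force: [-0.7, 1.3, -0.2]
opening: 0.155
```

{"api": "jog_arm", "payload": {
  "motion": [1,0,0,0,0,0,1.5,0,0,0,0,0,1.5,0,0,0,0,0]
}}

```text
time_s: 11.95
position: [0.5571, -0.1262, 0.0416]
tcp_rot: [[0.13, -0.0, 0.992], [-0.992, 0.002, 0.13], [-0.002, -1.0, -0.0]]
force: [1.1, 5.5, 0.2]
opening: 0.156
```

{"api": "jog_arm", "payload": {
  "motion": [1,0,0,0,0,0,1.5,0,0,0,0,0,1.5,0,0,0,0,0]
}}

```text
time_s: 12.32
position: [0.5571, -0.1263, 0.0417]
tcp_rot: [[0.129, -0.001, 0.992], [-0.992, 0.004, 0.129], [-0.004, -1.0, -0.0]]
force: [1.8, 9.9, 1.6]
opening: 0.157
```

```bash
python3 - <<'E'
from h import *
s,p,d=snap('scene','5');print(s['time_s'],s['position'],s['force'])
s,p,d=snap('wrist','5')
crop('scene','5',200,190,130,130,5)
E
```

```text
12.325 [ 0.55710325 -0.12627918  0.04171034] [1.81989248 9.92807114 1.56294927]
```

View pics/scene5_c200_190.png

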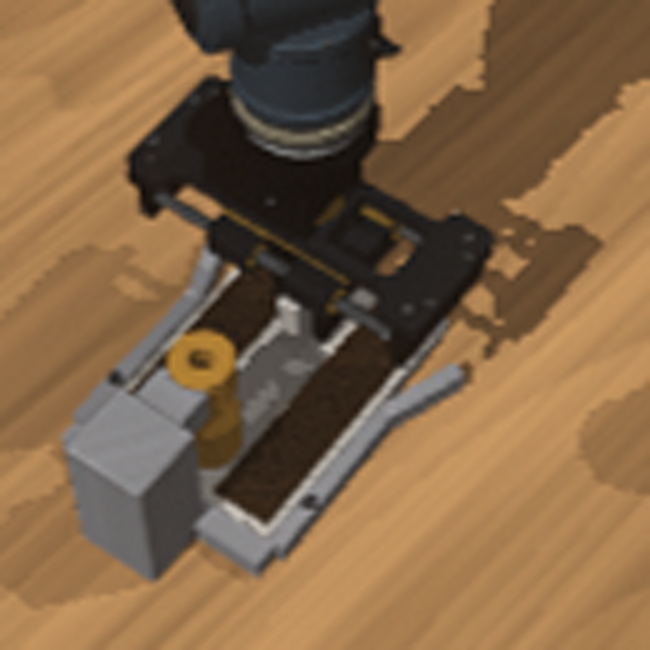

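Contact is clear: the TCP stays put while the force climbs to 10 N. The scene view shows the board inside the rails with its bushing under the upper one. I'll ease off, release, rise and check.

{"api": "jog_arm", "payload": {
  "motion": [-2,0,0,0,0,0,-2,0,0,0,0,0]
}}

```text
time_s: 12.68
position: [0.5571, -0.1262, 0.0415]
tcp_rot: [[0.13, -0.0, 0.992], [-0.992, 0.001, 0.13], [-0.001, -1.0, -0.0]]
force: [1.4, 6.1, 0.3]
opening: 0.162
```

{"api": "jog_arm", "payload": {
  "motion": [0,0,0,0,0,0,0,0,0,0,0,0,0,0,0,0,0,0,0,0,0,0,0,0,0,0,0,0,0,0,0,0,0,0,0,0],
  "gripper": 0.6
}}

```text
time_s: 13.42
position: [0.5572, -0.127, 0.0416]
tcp_rot: [[0.13, 0.0, 0.992], [-0.992, -0.0, 0.13], [0.0, -1.0, 0.0]]
force: [-0.3, -0.2, -0.3]
opening: 0.59
```

{"api": "jog_arm", "payload": {
  "motion": [0,-20,0,0,0,0,0,-70,0,0,0,0,10,-130,0,0,0,0,40,-190,0,0,0,0,60,-250,0,0,0,0,80,-260,0,0,0,0,80,-260,0,0,0,0,80,-260,0,0,0,0]
}}

```text
time_s: 14.42
position: [0.5664, -0.205, 0.2999]
tcp_rot: [[0.13, -0.003, 0.992], [-0.992, 0.003, 0.13], [-0.003, -1.0, -0.003]]
force: [0.7, 0.5, 0.8]
opening: 0.606
```

```bash
python3 - <<'E'
from h import *
s,p,d=snap('wrist','6');print(s['time_s'],s['position'],s['tcp_rot'].round(3),s['force'],s['opening'])
P=pts('wrist',d,s);hsv=cv2.cvtColor(p,cv2.COLOR_RGB2HSV)
C=np.hypot(P[...,0]-.57,P[...,1]+.217)
brass=(cv2.inRange(hsv,(12,130,70),(30,255,255))>0)&(np.abs(P[...,2]-.094)<.006)&(C<.05)
v,u=np.nonzero(brass);q=plane('wrist',np.c_[u,v],.094,s);print('up',len(u),u.mean(),v.mean(),cv2.minEnclosingCircle(q[:,:2].astype(np.float32)))
m=(hsv[...,1]<60)&(hsv[...,2]>100)&(abs(P[...,2]-.06)<.005)&(C<.15)
v,u=np.nonzero(m);q=plane('wrist',np.c_[u,v],.06,s);print('fin',len(u),q.mean(0),cv2.minAreaRect((q[:,:2]*1000).astype(np.float32)))
print(go((.50,.355,.30),105))
E
```

```text
14.425 [ 0.56638369 -0.20497227  0.2998642 ] [[ 0.13  -0.003  0.992]
 [-0.992  0.003  0.13 ]
 [-0.003 -1.    -0.003]] [0.65561228 0.54507241 0.81920911] 0.6055623752067634
up 562 278.88967971530246 199.16548042704628 ((0.5687348246574402, -0.21852032840251923), 0.017905650660395622)
fin 454 [ 0.55685889 -0.12555209  0.06      ] ((567.249267578125, -177.8062744140625), (15.525432586669922, 156.79452514648438), 11.394563674926758)
(array([-563.6,    1.3,    7.2]), array([-1.00e-02, -9.75e+01, -3.00e-01]))
```

View pics/wrist6.png

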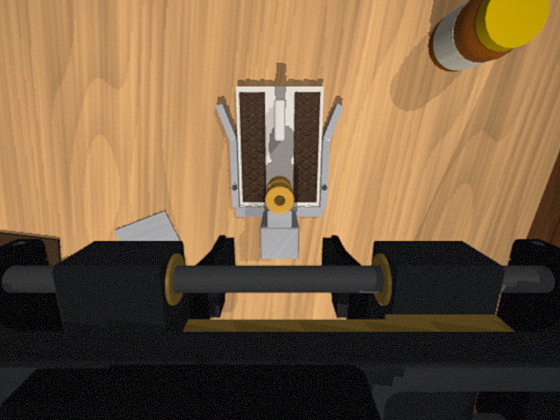

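{"api": "jog_arm", "payload": {
  "motion": [-47,0,0,0,-8,0,-94,0,1,0,-16,0,-141,0,2,0,-24,0,-188,0,2,0,-32,0,-235,0,3,0,-40,0,-282,0,4,0,-49,0,-329,1,4,0,-57,0,-376,1,5,0,-65,0,-423,1,5,0,-73,0,-470,1,6,0,-81,0,-517,1,7,0,-89,0,-564,1,7,0,-97.5,0,-564,1,7,0,-97.5,0,-564,1,7,0,-97.5,0,-564,1,7,0,-97.5,0]
}}

```text
time_s: 16.35
position: [0.5009, 0.3528, 0.2999]
tcp_rot: [[0.966, -0.001, -0.257], [0.257, -0.001, 0.966], [-0.002, -1.0, -0.001]]
force: [0.6, -0.4, 0.5]
opening: 0.599
```

```bash
python3 - <<'E'
from h import *
s,p,d=snap('wrist','7');print(s['time_s'],s['position'],s['tcp_rot'].round(3),s['joint_positions'].round(1))
np.savez('pics/w7.npz',position=s['position'],tcp_rot=s['tcp_rot'])
P=pts('wrist',d,s)
for nm,z,c in (('long',.15,(.48,.35)),('short',.10,(.555,.37))):
    m=(p.max(2)<60)&(np.abs(P[...,2]-z)<.006)&(np.hypot(P[...,0]-c[0],P[...,1]-c[1])<.04)
    v,u=np.nonzero(m)
    if len(u)>5:
        q=plane('wrist',np.c_[u,v],z,s);print(nm,len(u),u.mean(),v.mean(),P[m].mean(0),cv2.minEnclosingCircle(q[:,:2].astype(np.float32)))
E
```

```text
16.35 [0.50093483 0.35277088 0.29994194] [[ 0.966 -0.001 -0.257]
 [ 0.257 -0.001  0.966]
 [-0.002 -1.    -0.001]] [ 24.7  26.1  80.1  -0.   73.9 -80.1]
long 242 281.58677685950414 177.55785123966942 [0.47755967 0.34932113 0.1500665 ] ((0.47756820917129517, 0.34926503896713257), 0.008949506096541882)
short 147 281.265306122449 233.8843537414966 [0.55377    0.36997497 0.09999777] ((0.5539655685424805, 0.37009963393211365), 0.0089035015553236)
```

View pics/wrist7.png

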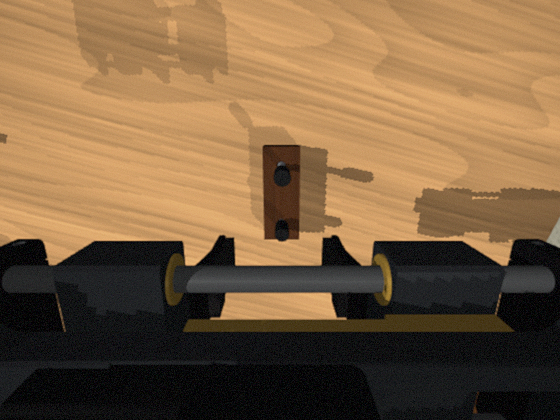

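Both handles are found: long at (.4776,.3493), short at (.554,.370). They are 79 mm apart with 9 mm radii, as expected.

```bash
python3 - <<'E'
from h import *
print(go((.4776,.3493,.136),105.2))
E
```

```text
(array([-23.5, 164.2,   2.8]), array([ 0.02, -0.34, -0.06]))
```

{"api": "jog_arm", "payload": {
  "motion": [-12,10,1,0,0,0,-23.5,40,3,0,0,0,-23.5,80,3,0,0,0,-23.5,110,3,0,0,0,-23.5,110,3,0,0,0,-23.5,110,3,0,0,0]
}}

```text
time_s: 17.15
position: [0.4788, 0.3505, 0.1917]
tcp_rot: [[0.966, 0.002, -0.257], [0.257, 0.001, 0.966], [0.002, -1.0, 0.0]]
force: [0.8, -0.1, -0.0]
opening: 0.596
```

```bash
python3 - <<'E'
from h import *
print(bot.read_state()['position'],go((.4776,.3493,.136),105.2))
E
```

```text
[0.47878581 0.35054047 0.19174086] (array([-1.6, 55.7, -0.9]), array([-0.02, -0.29,  0.12]))
```

{"api": "jog_arm", "payload": {
  "motion": [-1.5,25,-1,0,0,0,-1.5,50,-1,0,0,0,-1.5,55.5,-1,0,0,0,-1.5,55.5,-1,0,0,0,-1.5,55.5,-1,0,0,0]
}}

```text
time_s: 17.77
position: [0.4775, 0.3498, 0.1365]
tcp_rot: [[0.966, 0.003, -0.258], [0.258, 0.001, 0.966], [0.003, -1.0, 0.001]]
force: [-0.2, -0.4, -0.6]
opening: 0.599
```

{"api": "jog_arm", "payload": {
  "motion": [0,0,0,0,0,0,0,0,0,0,0,0,0,0,0,0,0,0,0,0,0,0,0,0,0,0,0,0,0,0,0,0,0,0,0,0,0,0,0,0,0,0,0,0,0,0,0,0],
  "gripper": 0
}}

```text
time_s: 18.77
position: [0.4765, 0.3494, 0.135]
tcp_rot: [[0.966, -0.0, -0.258], [0.258, 0.0, 0.966], [0.0, -1.0, 0.0]]
force: [0.2, -0.1, 0.1]
opening: 0.2
```

```bash
python3 - <<'E'
from h import *
s,p,d=snap('wrist','8');print(s['time_s'],s['position'],s['tcp_rot'].round(3),s['force'],s['opening'])
E
```

```text
18.775 [0.47648463 0.349432   0.13503839] [[ 0.966 -0.    -0.258]
 [ 0.258  0.     0.966]
 [ 0.    -1.     0.   ]] [ 0.2222353  -0.08135947  0.11398434] 0.19961205945562677
```

View pics/wrist8.png

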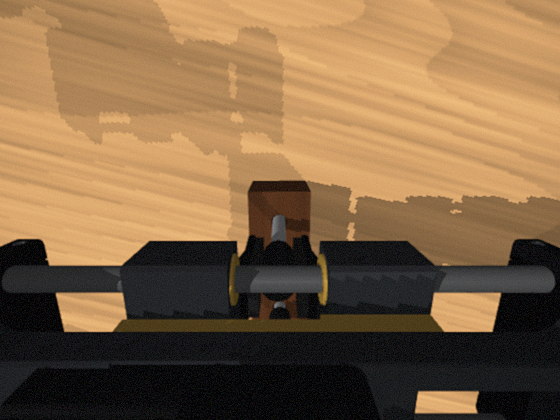

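{"api": "jog_arm", "payload": {
  "motion": [0,0,0,0,0,0,0,0,0,0,0,0]
}}

```text
time_s: 19.08
position: [0.4765, 0.3494, 0.135]
tcp_rot: [[0.966, -0.0, -0.258], [0.258, 0.0, 0.966], [-0.0, -1.0, 0.0]]
force: [-0.2, 0.6, -0.7]
opening: 0.196
```

{"api": "jog_arm", "payload": {
  "motion": [0,-10,0,0,0,0,0,-25,0,0,0,0,0,-40,0,0,0,0,0,-60,0,0,0,0,0,-85,0,0,0,0,0,-110,0,0,0,0,0,-135,0,0,0,0,0,-145,0,0,0,0,0,-145,0,0,0,0,0,-145,0,0,0,0]
}}

```text
time_s: 20.32
position: [0.4758, 0.349, 0.2791]
tcp_rot: [[0.966, -0.002, -0.258], [0.258, -0.001, 0.966], [-0.002, -1.0, -0.0]]
force: [-0.8, 0.5, -1.4]
opening: 0.199
```

```bash
python3 - <<'E'
from h import *
s,p,d=snap('wrist','9');print(s['time_s'],s['position'],s['tcp_rot'].round(3),s['force'],s['opening'],s['joint_positions'].round(1))
snap('side','9');snap('scene','9');crop('side','9',180,180,200,200,3);crop('scene','9',250,60,150,150,3)
a=cv2.imread('pics/side9_c180_180.png')[:,:400]
b=cv2.imread('pics/scene9_c250_60.png')[:,:400];H=np.zeros((600,800,3),np.uint8);H[:a.shape[0],:a.shape[1]]=a;H[:b.shape[0],400:400+b.shape[1]]=b;cv2.imwrite('pics/m9.png',H)
print(go((.5688,-.2186,.275),105))
print(go((.5688,-.2186,.275),60))
E
```

```text
20.325 [0.47581354 0.34898329 0.27907857] [[ 0.966 -0.002 -0.258]
 [ 0.258 -0.001  0.966]
 [-0.002 -1.    -0.   ]] [-0.82239724  0.48320408 -1.41732861] 0.19913447616535657 [ 25.4  25.4  84.9  -0.   69.9 -79.6]
(array([ -57. ,    4.3, -572.4]), array([ 0.03, -0.03, -0.13]))
(array([ -57. ,    4.3, -572.4]), array([ 0.08, 44.97, -0.11]))
```

View pics/m9.png

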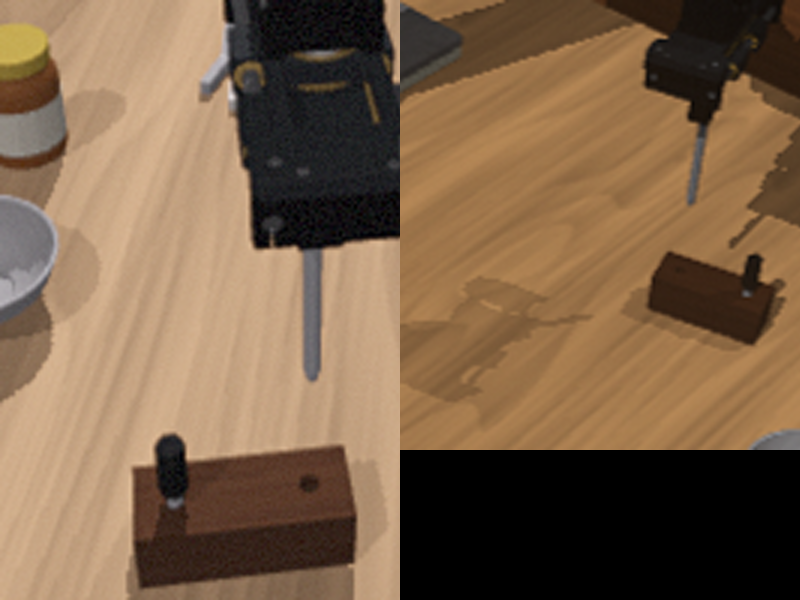

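View pics/wrist9.png

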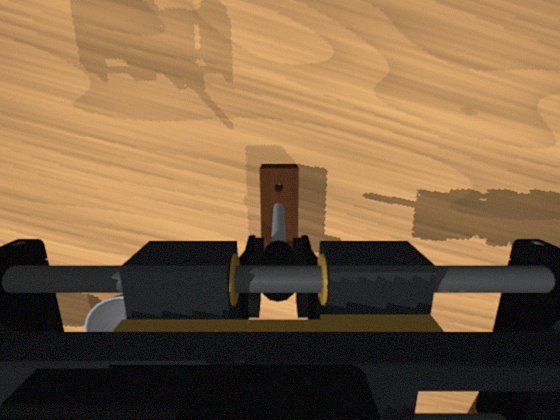

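The side and scene views show the pin hanging upright and the short pin undisturbed. In the wrist view the tip is at about (278,206). Now I'll carry it to the station.

{"api": "jog_arm", "payload": {
  "motion": [-5,0,-48,0,4,0,-10,0,-96,0,8,0,-14,1,-143,0,11,0,-19,1,-191,0,15,0,-24,1,-239,0,19,0,-29,2,-287,0,22,0,-33,2,-334,0,26,0,-38,3,-382,0,30,0,-43,3,-430,0,34,0,-48,4,-478,0,38,0,-53,4,-525,0,42,0,-57,4,-572,0,45,0,-57,4,-572,0,45,0,-57,4,-572,0,45,0,-57,4,-572,0,45,0]
}}

```text
time_s: 22.35
position: [0.5688, -0.2165, 0.2757]
tcp_rot: [[0.866, -0.001, 0.499], [-0.499, 0.001, 0.866], [-0.001, -1.0, 0.0]]
force: [0.4, 1.1, -0.8]
opening: 0.198
```

```bash
python3 - <<'E'
from h import *
s,p,d=snap('wrist','10');print(s['time_s'],s['position'],s['tcp_rot'].round(3),s['force'],s['opening'],s['joint_positions'].round(1))
np.savez('pics/w10.npz',position=s['position'],tcp_rot=s['tcp_rot'])
P=pts('wrist',d,s);hsv=cv2.cvtColor(p,cv2.COLOR_RGB2HSV)
C=np.hypot(P[...,0]-.57,P[...,1]+.217)
brass=(cv2.inRange(hsv,(12,130,70),(30,255,255))>0)&(np.abs(P[...,2]-.094)<.006)&(C<.05)
v,u=np.nonzero(brass);q=plane('wrist',np.c_[u,v],.094,s);print('up',len(u),u.mean(),v.mean(),cv2.minEnclosingCircle(q[:,:2].astype(np.float32)))
crop('wrist','10',210,130,140,140,5)
E
```

```text
22.35 [ 0.56881027 -0.21649781  0.27572388] [[ 0.866 -0.001  0.499]
 [-0.499  0.001  0.866]
 [-0.001 -1.     0.   ]] [ 0.39712961  1.10802259 -0.84810664] 0.19805272610410538 [-31.4  27.1  82.4   0.   70.6 -91.4]
up 594 276.57744107744105 192.41919191919192 ((0.5687046051025391, -0.21843287348747253), 0.01796521432697773)
```

View pics/wrist10_c210_130.png

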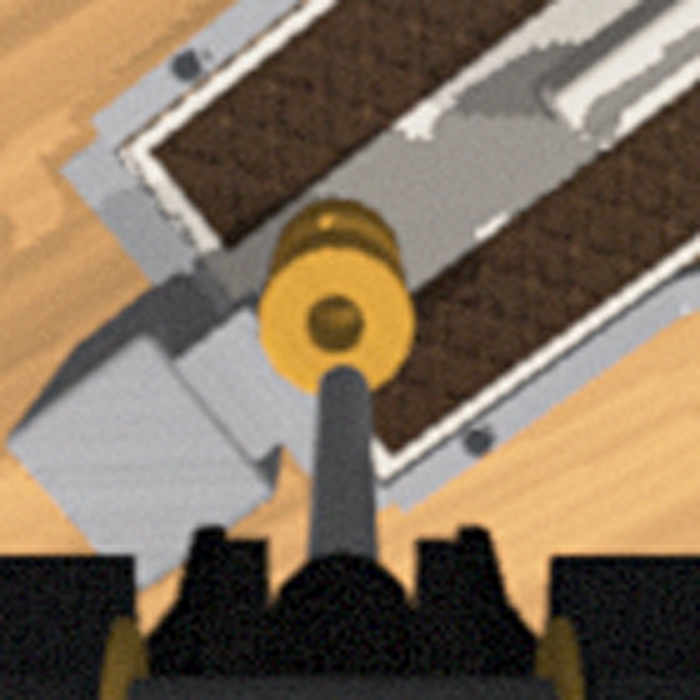

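```bash
python3 - <<'E'
from h import *
z=np.load('pics/w10.npz');s={k:z[k] for k in z}
zt=s['position'][2]-.135
for v in (203.2,206.2):
    q=plane('wrist',[(278.6-.2,v)],zt,s)[0];print(q, (s['tcp_rot'].T@(q-s['position']))*1000)
print('bush rel tool',s['tcp_rot'].T@(np.array([.5687,-.2185,.094])-s['position'])*1000)
p=cv2.imread('pics/wrist10.png')
# shaft edges per row
for r in (208,212,218,224,230,234):
    row=p[r,255:300].astype(int); print(r,[int(x) for x in row[8:36].sum(1)//3])
E
```

```text
[ 0.56866079 -0.21650378  0.14072388] [ 6.89836251e-02  1.35000006e+02 -1.26638445e-01]
[ 0.57128943 -0.21801614  0.14072388] [ 3.10163311e+00  1.34995614e+02 -1.24869422e-01]
bush rel tool [  1.1671349 181.7217471  -1.8529761]
208 [183, 181, 182, 187, 181, 181, 182, 175, 179, 170, 133, 85, 69, 72, 77, 68, 73, 74, 79, 81, 89, 72, 55, 38, 44, 60, 61, 49]
212 [183, 183, 187, 183, 183, 179, 187, 181, 182, 170, 135, 81, 72, 75, 74, 76, 77, 75, 81, 81, 91, 69, 51, 48, 50, 56, 51, 51]
218 [179, 175, 160, 161, 175, 180, 179, 179, 184, 153, 105, 78, 71, 69, 76, 75, 73, 75, 82, 84, 83, 153, 161, 100, 51, 50, 48, 48]
224 [89, 81, 102, 158, 168, 156, 152, 159, 168, 136, 88, 73, 72, 76, 74, 72, 76, 70, 67, 71, 67, 97, 179, 230, 224, 182, 133, 121]
230 [148, 149, 165, 158, 158, 154, 154, 156, 145, 116, 79, 76, 73, 70, 75, 70, 74, 73, 70, 72, 69, 75, 152, 191, 184, 178, 180, 177]
234 [154, 158, 165, 166, 170, 170, 175, 182, 153, 99, 74, 80, 76, 72, 73, 72, 74, 74, 69, 72, 69, 75, 143, 178, 182, 177, 177, 172]
```

```bash
python3 - <<'E'
from h import *
p=cv2.imread('pics/wrist10.png')
for r in range(199,212): print(r,[int(x) for x in p[r,268:290].astype(int).sum(1)//3])
E
```

```text
199 [145, 145, 150, 150, 137, 113, 87, 69, 63, 62, 57, 75, 103, 127, 149, 150, 151, 148, 150, 153, 151, 155]
200 [149, 146, 147, 155, 151, 145, 128, 110, 101, 105, 111, 124, 142, 148, 155, 149, 146, 152, 152, 153, 152, 159]
201 [154, 149, 149, 150, 150, 151, 150, 154, 149, 153, 148, 157, 158, 154, 156, 147, 153, 150, 145, 153, 151, 158]
202 [152, 156, 148, 150, 149, 150, 155, 151, 149, 141, 141, 141, 144, 152, 154, 152, 151, 148, 152, 152, 156, 134]
203 [152, 152, 153, 148, 145, 147, 150, 143, 120, 95, 83, 93, 109, 136, 146, 154, 151, 151, 150, 150, 146, 107]
204 [153, 150, 151, 153, 155, 146, 138, 100, 78, 66, 66, 72, 71, 92, 127, 149, 153, 149, 153, 150, 123, 83]
205 [163, 149, 147, 154, 151, 143, 115, 68, 66, 68, 76, 75, 77, 80, 98, 138, 150, 152, 144, 126, 94, 49]
206 [170, 159, 154, 151, 154, 135, 97, 70, 75, 74, 73, 69, 75, 81, 84, 119, 148, 137, 107, 70, 53, 54]
207 [181, 176, 164, 161, 158, 138, 88, 73, 70, 75, 69, 79, 79, 82, 80, 102, 123, 93, 60, 50, 55, 62]
208 [181, 182, 175, 179, 170, 133, 85, 69, 72, 77, 68, 73, 74, 79, 81, 89, 72, 55, 38, 44, 60, 61]
209 [185, 182, 179, 183, 179, 134, 86, 72, 70, 72, 68, 75, 79, 76, 85, 86, 62, 52, 51, 55, 55, 46]
210 [182, 182, 182, 185, 184, 138, 81, 73, 71, 72, 68, 76, 76, 83, 81, 79, 68, 58, 52, 50, 54, 52]
211 [184, 183, 184, 181, 178, 135, 82, 74, 70, 73, 74, 72, 79, 80, 84, 85, 69, 49, 57, 55, 52, 47]
```

{"api": "jog_arm", "payload": {
  "motion": [0,10,-1,0,0,0,-0.5,25,-1.7,0,0,0,-0.5,33,-1.7,0,0,0,-0.5,33,-1.7,0,0,0,-0.5,33,-1.7,0,0,0]
}}

```text
time_s: 23.02
position: [0.5681, -0.2194, 0.2431]
tcp_rot: [[0.866, 0.0, 0.501], [-0.501, -0.0, 0.866], [0.0, -1.0, -0.0]]
force: [-0.3, -0.4, -1.7]
opening: 0.2
```

```bash
python3 - <<'E'
from h import *
s,p,d=snap('wrist','11');print(s['time_s'],s['position'],s['tcp_rot'].round(3),s['force'],s['opening'])
np.savez('pics/w11.npz',position=s['position'],tcp_rot=s['tcp_rot'])
snap('side','11');snap('scene','11')
crop('wrist','11',240,160,80,80,5);crop('side','11',245,120,70,100,5);crop('scene','11',210,200,80,100,5)
H=np.zeros((500,1150,3),np.uint8)
x=0
for f in('wrist11_c240_160','side11_c245_120','scene11_c210_200'):
    a=cv2.imread(f'pics/{f}.png');H[:a.shape[0],x:x+a.shape[1]]=a;x+=a.shape[1]
cv2.imwrite('pics/m11.png',cv2.resize(H,(800,348),interpolation=cv2.INTER_AREA))
E
```

```text
23.025 [ 0.56811878 -0.21935127  0.24311534] [[ 0.866  0.     0.501]
 [-0.501 -0.     0.866]
 [ 0.    -1.    -0.   ]] [-0.27772061 -0.37184981 -1.73140495] 0.20013798452428605
```

View pics/m11.png

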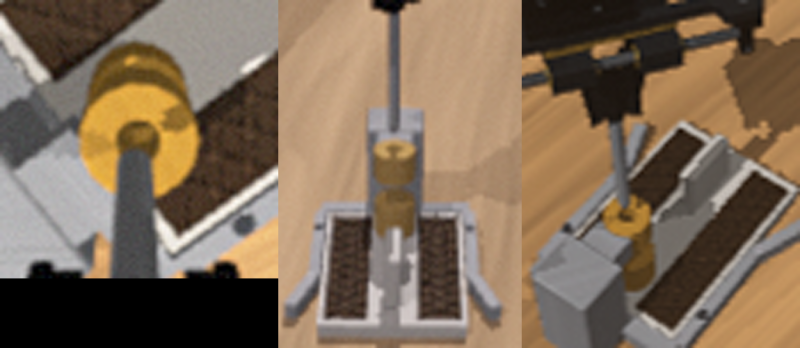

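```bash
python3 - <<'E'
from h import *
z=np.load('pics/w11.npz');s={k:z[k] for k in z}
p=cv2.imread('pics/wrist11.png');P=pts('wrist',np.load('pics/wrist11.npy'),s);hsv=cv2.cvtColor(p,cv2.COLOR_BGR2HSV)
brass=(cv2.inRange(hsv,(12,130,70),(30,255,255))>0)&(np.abs(P[...,2]-.094)<.006)
brass[:160]=0;brass[240:]=0
v,u=np.nonzero(brass);q=plane('wrist',np.c_[u,v],.094,s);c=cv2.minEnclosingCircle(q[:,:2].astype(np.float32));print(c)
R=s['tcp_rot'];b=np.array([*c[0],.094]);print('bush tool',R.T@(b-s['position'])*1000)
zt=s['position'][2]-.135
t=plane('wrist',[(278.5,203.2)],zt,s)[0];print('tip edge tool',R.T@(t-s['position'])*1000)
crop('scene','11',225,240,32,40,15);crop('side','11',262,135,32,40,15)
a=cv2.imread('pics/scene11_c225_240.png');b=cv2.imread('pics/side11_c262_135.png');d=cv2.imread('pics/wrist11.png')[185:215,262:294];d=cv2.resize(d,None,fx=15,fy=15,interpolation=cv2.INTER_CUBIC)
H=np.zeros((600,1440,3),np.uint8);H[:,:480]=a;H[:,480:960]=b;H[:450,960:]=d;cv2.imwrite('pics/m11b.png',cv2.resize(H,(800,333)))
E
```

```text
((0.6540359854698181, -0.10664643347263336), 0.15810780227184296)
bush tool [ 17.9205919  149.1199025  140.57609683]
tip edge tool [ 7.06857749e-02  1.35000033e+02 -2.78725567e-02]
```

View pics/m11b.png

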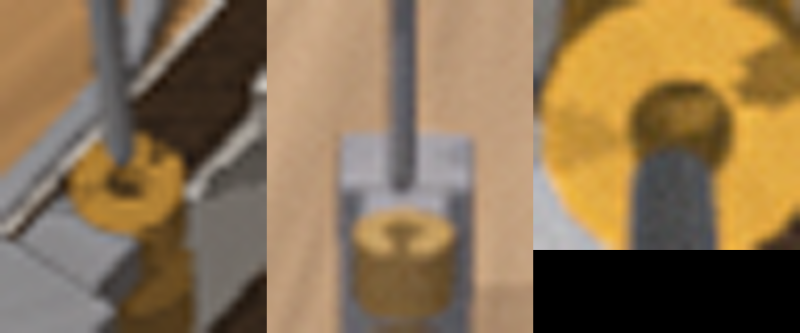

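```bash
python3 - <<'E'
from h import *
t,e=tri('scene',(239.8-.4,259.4),'side',(278.3-.4,157.4));b,e2=tri('scene',(240.-.4,261.9-.4),'side',(278.5-.4,163.-.4))
print(t,e,b,e2);d=t-b;print(d)
z=np.load('pics/w11.npz');R=z['tcp_rot'];print('tip-bush tool',R.T@d*1000)
E
```

```text
[ 0.56997019 -0.22153762  0.10664211] 0.003442948311776237 [ 0.56805346 -0.21902486  0.09135806] 0.0013521843311896185
[ 0.00191674 -0.00251276  0.01528405]
tip-bush tool [  2.92236402 -15.28302068  -1.2162418 ]
```

Two independent checks agree: the wrist view gives the tip about 3 mm off in x and 1 mm in z, and triangulating scene with side gives +2.9 and −1.2 in tool axes. I'll correct for that and lower slowly.

{"api": "jog_arm", "payload": {
  "motion": [-2.8,0,1.1,0,0,0,-2.8,0,1.1,0,0,0,-2.8,8,1.1,0,0,0,-2.8,14,1.1,0,0,0,-2.8,18,1.1,0,0,0,-2.8,22,1.1,0,0,0,-2.8,22,1.1,0,0,0]
}}

```text
time_s: 24.05
position: [0.566, -0.2169, 0.2206]
tcp_rot: [[0.866, -0.0, 0.5], [-0.5, 0.0, 0.866], [-0.0, -1.0, -0.0]]
force: [0.6, 0.5, -0.4]
opening: 0.198
```

```bash
python3 - <<'E'
from h import *
s,p,d=snap('wrist','12');print(s['time_s'],s['position'],s['tcp_rot'].round(3),s['force'],s['moment'],s['opening'])
snap('side','12');snap('scene','12')
H=np.zeros((600,1440,3),np.uint8)
for i,(n,x,y) in enumerate((('scene',225,240),('side',262,135),('wrist',262,175))):
    a=cv2.imread(f'pics/{n}12.png')[y:y+40,x:x+32];H[:,480*i:480*i+480]=cv2.resize(a,None,fx=15,fy=15,interpolation=cv2.INTER_CUBIC)
cv2.imwrite('pics/m12.png',cv2.resize(H,(800,333)))
E
```

```text
24.05 [ 0.56598336 -0.21685316  0.22062078] [[ 0.866 -0.     0.5  ]
 [-0.5    0.     0.866]
 [-0.    -1.    -0.   ]] [ 0.56910468  0.47254432 -0.43944252] [ 0.07109765 -0.1440779   0.01987456] 0.1982817556834032
```

View pics/m12.png

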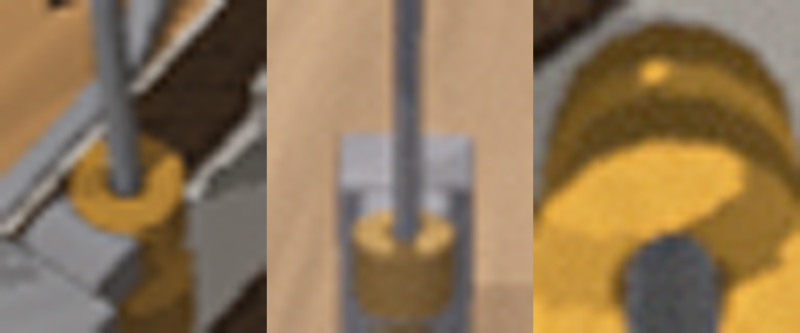

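All three views show the tip in the bore with no side force. I'll keep lowering.

{"api": "jog_arm", "payload": {
  "motion": [0,5,0,0,0,0,0,10,0,0,0,0,0,15,0,0,0,0,0,20,0,0,0,0,0,25,0,0,0,0,0,30,0,0,0,0,0,34,0,0,0,0,0,34,0,0,0,0]
}}

```text
time_s: 25.2
position: [0.566, -0.2168, 0.1867]
tcp_rot: [[0.866, -0.0, 0.5], [-0.5, 0.0, 0.866], [-0.0, -1.0, -0.0]]
force: [0.8, -0.8, -1.0]
opening: 0.2
```

```bash
python3 - <<'E'
from h import *
s,p,d=snap('wrist','13');print(s['time_s'],s['position'],s['force'],s['moment'],s['opening'])
snap('side','13');snap('scene','13')
H=np.zeros((600,1440,3),np.uint8)
for i,(n,x,y) in enumerate((('scene',225,240),('side',262,135),('wrist',262,175))):
    a=cv2.imread(f'pics/{n}13.png')[y:y+40,x:x+32];H[:,480*i:480*i+480]=cv2.resize(a,None,fx=15,fy=15,interpolation=cv2.INTER_CUBIC)
cv2.imwrite('pics/m13.png',cv2.resize(H,(800,333)))
E
```

```text
25.2 [ 0.56600748 -0.2168485   0.18668309] [ 0.81245    -0.78909612 -0.95371231] [ 0.04059928 -0.24928291  0.03825192] 0.19986249147500265
```

View pics/m13.png

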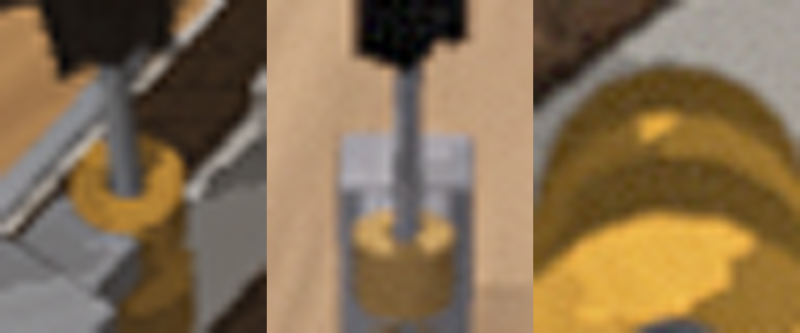

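{"api": "jog_arm", "payload": {
  "motion": [0,4,0,0,0,0,0,8,0,0,0,0,0,12,0,0,0,0,0,12,0,0,0,0]
}}

```text
time_s: 25.85
position: [0.566, -0.2169, 0.1746]
tcp_rot: [[0.866, -0.0, 0.5], [-0.5, 0.0, 0.866], [-0.0, -1.0, 0.0]]
force: [0.8, -0.1, -1.1]
opening: 0.194
```

```bash
python3 - <<'E'
from h import *
s=bot.read_state();print(s['position'],s['force'],s['moment'])
E
```

```text
[ 0.56599933 -0.21685389  0.17458018] [ 0.81321651 -0.06868169 -1.05202919] [-0.02052969 -0.23854335 -0.01128654]
```

{"api": "jog_arm", "payload": {
  "motion": [0,4,0,0,0,0,0,8,0,0,0,0,0,12,0,0,0,0,0,16,0,0,0,0,0,16,0,0,0,0]
}}

```text
time_s: 26.48
position: [0.566, -0.2169, 0.1587]
tcp_rot: [[0.866, -0.0, 0.5], [-0.5, 0.0, 0.866], [-0.0, -1.0, -0.0]]
force: [0.6, -0.1, -1.0]
opening: 0.196
```

{"api": "jog_arm", "payload": {
  "motion": [0,4,0,0,0,0,0,8,0,0,0,0,0,11,0,0,0,0,0,11,0,0,0,0,0,11,0,0,0,0]
}}

```text
time_s: 27.1
position: [0.5661, -0.2169, 0.148]
tcp_rot: [[0.866, -0.0, 0.5], [-0.5, -0.0, 0.866], [-0.0, -1.0, -0.0]]
force: [0.1, -0.7, -0.7]
opening: 0.197
```

```bash
python3 - <<'E'
from h import *
s,p,d=snap('wrist','14');print(s['time_s'],s['position'],s['force'],s['moment'],s['opening'],np.abs(s['qvel']).max())
np.savez('pics/w14.npz',position=s['position'],tcp_rot=s['tcp_rot'])
snap('side','14');snap('scene','14')
H=np.zeros((600,800,3),np.uint8)
for i,(n,x,y) in enumerate((('scene',205,190),('side',225,100))):
    a=cv2.imread(f'pics/{n}14.png')[y:y+120,x:x+100];H[:480,400*i:400*i+400]=cv2.resize(a,None,fx=4,fy=4,interpolation=cv2.INTER_CUBIC)
cv2.imwrite('pics/m14.png',H)
E
```

```text
27.1 [ 0.56605338 -0.21687241  0.14799809] [ 0.12373462 -0.71875508 -0.67989214] [-0.02827459 -0.29656589  0.01593501] 0.19745108539673584 0.14433996467359306
```

View pics/m14.png

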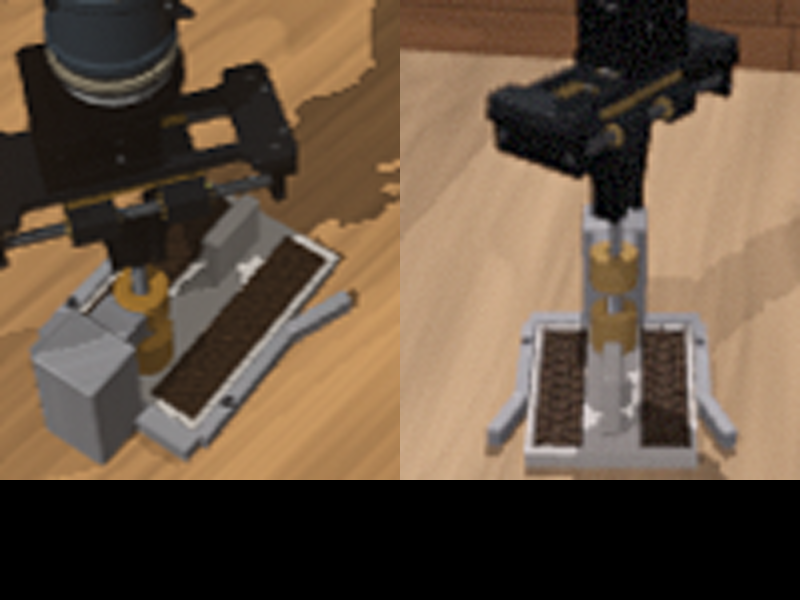

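View pics/wrist14.png

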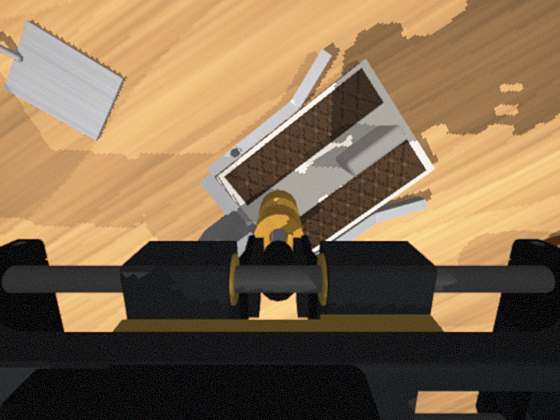

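```bash
python3 - <<'E'
from h import *
z=np.load('pics/w14.npz');s={k:z[k] for k in z};p=cv2.imread('pics/wrist14.png');P=pts('wrist',np.load('pics/wrist14.npy'),s)
hsv=cv2.cvtColor(p,cv2.COLOR_BGR2HSV)
m=(abs(P[...,2]-.06)<.004)&(hsv[...,1]<60)&(np.hypot(P[...,0]-.557,P[...,1]+.125)<.04)
v,u=np.nonzero(m);q=plane('wrist',np.c_[u,v],.06,s)[:,:2]*1000;print(len(u),q.mean(0),cv2.minAreaRect(q.astype(np.float32)))
E
```

```text
1171 [ 556.28879749 -125.48084147] ((556.2831420898438, -125.8976058959961), (14.292555809020996, 49.62791061401367), 7.344121932983398)
```

The fin is at (.5563,−.1257) at 7.3°, unchanged from home and in line with the dock. Estimated tip height is 13 mm and the forces are about 1 N. Handing in.

```bash
python3 - <<'E'
from rig import bot
print(bot.hand_in());s=bot.read_state();print(s['time_s'],s['position'],s['opening'])
E
```

```text
the job is handed in; nothing more can be done
None
the job is handed in; nothing more can be done
```

I slid the board by its fin into the station until it met the stop. There the position held while the push force rose to about 10 N. I then took the longer pin from the stand, lowered it through both bushings, and handed the job in at about 27 s, still holding it. No verdict came back.

**Last checks:**
- **Board:** the fin was within about 1 mm of its home position and turned 7.3°, against about 7.5° measured for the dock.
- **Pin:** it could be seen passing through both bushings. The tip was about 13 mm above the bench, worked out from the gripper height rather than seen. The forces were about 1 N and the grip opening matched the handle's diameter.
- **Short pin:** it was still in the stand when I looked after lifting the long pin. I did not measure it, the jar, the bowl or the spatula again at the end, but the arm went nowhere near them.

**Disagreement:** the tip sat about 2 mm to one side of where the handle position implied, so the pin is probably leaning about 0.8° in the grip, well inside the 0.1 rad (5.7°) limit. I corrected for this before inserting it. A small moment of about 0.3 N·m remained, so the pin may be lightly touching the side of a bushing.

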